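# Clamp the cheese block with the slip-clutch press

### The job

Two small cheese presses stand on the counter: one holds a square-cut block of cheese, the other a pointed wedge. Clamp the block: grip the thumb bar on top of its press and turn it clockwise (seen from above) until the screw is fully home and the clutch just slips, stop there at the first slip (about five to twenty degrees of slip), and let go. Leave the thumb bar of the wedge's press as it is.

Things in the scene. Friction and masses are not known exactly. Their poses are not given: they have to be found in the camera images.
- block_press_grip (a point): Grip point of the upright steel thumb bar topping the press with the square-cut block (74x87x43). Bar 56 long (x), 12 thick (y), 36 high; the point is on its vertical turning axis, 12 below its top, 24 above the black clutch barrel (30 across), 149 above the counter. Round dial 46 below; pin and pointer on it stay 34 or more below. The bar turns without rising. Bridge and board are fixed.
- block_press_screw (a joint): Angle of the screw and its dark pointer, rad, clockwise from above positive: 0 open, 1.1 home, where the pointer meets the upright stop pin on the dial and the white pad (sinks 8 mm per rad) meets the cheese. Starts at 0 to 0.6, turns easily (0.02 N m), stays where left. The pointer tip, 38 mm from the axis, lies under the bar's +x direction until the clutch slips.
- block_press_bar (a joint): Clutch slip of the block's press, rad: how far the bar has turned clockwise (from above) past the pointer; 0 at the start. The bar carries the screw along until the screw is home; from there the clutch slips at a steady 0.15 N m and this value grows as the bar is turned on. It does not spring back.
- wedge_press_bar_end (a point): Point on the thumb bar of the other press, which holds the pointed wedge (83x121x60 mm) and is 17 mm taller, otherwise the same: 2 mm inside the bar's +x end, 26 mm from its turning axis (which is at -26 mm along this point's x), 12 mm below the bar's top, 166 mm above the counter.

How it is judged (in metres and radians):
At the end, for the whole second after the job is handed in: The screw of the block's press is home (1.03 rad or more), its clutch has slipped by 0.06 to 0.6 rad (3.5 to 34 degrees), the wedge's thumb bar is where it was (within 6 mm), and all are let go (value of joint block_press_screw above 1.03 rad and value of joint block_press_bar between 0.06 and 0.6 rad and distance of wedge_press_bar_end from where it was at the start of the episode below 0.006 m); the robot touches nothing.
It fails at once if the clutch of the block's press is turned on past the first slip (more than 0.6 rad) (value of joint block_press_bar above 0.6 rad).
It fails at once if the thumb bar of the wedge's press is turned (its end moves by more than 6 mm) (distance of wedge_press_bar_end from where it was at the start of the episode above 0.006 m).
It also fails if it takes over 38 s, if anything falls off the work surface, if the arm or the gripper's body presses on something with over 40 N, if the wrist force passes 120 N, or if a joint passes its speed limit or range.

### The arm

A 6-joint arm with a two-finger parallel gripper is mounted at the origin on a cart in front of the work surface, level with it; the furniture and walls round the work are solid. World frame = base frame: x ahead of the robot, y to its left, z up, the work surface at z = 0. Lengths are in mm, angles in degrees, forces in N, time in s.
With the tool pointing down it reaches from about 300 to 850 mm from the base axis. Payload 4.2 kg.
Tool frame: the origin (TCP) lies at the very end of the fingers, on their centre line; the grasp point (between the pads) lies 19 mm behind it; z points along the fingers, y is the line along which they close (so a half turn about z gives the same grasp; the last joint's range is limited). The gripper opens to 91 mm and grips with 3 to 60 N. Pads are 32 mm wide; open, the fingers measure 118 mm over their backs; the gripper's body (76 mm by 178 mm) begins 60 mm behind the grasp point.
Start: joints at [74.083, 18.312, 89.639, -0, 72.044, -1.146], TCP at [146.6, 556.014, 213.976] pointing down, gripper open.
Joint ranges: [-177.97, 177.97], [-48.28, 115.42], [12.27, 149.76], [-77.06, 257.06], [2.81, 150.46], [-146.56, 146.56]. Speed limits (degrees/s): [147.25, 147.25, 180, 180, 180, 180].

### API

Orientations are given as [roll, pitch, yaw] about the fixed x, y, z axes, in that order (R = Rz(yaw) Ry(pitch) Rx(roll)).
In Python, from workcell import env, eyes gives the robot as it stands.
- The arm moves only by the tool send_rows, never from a script. Its argument "targets" is text: rows parted by semicolons, each of 7 numbers parted by spaces: the shift along the tool's x, y, z in m, then the turn, a rotation vector about the tool's x, y, z in degrees, then the opening in per cent of the stroke, from 0 (shut) to 100 (fully open). A call has 1 to 12 rows; each row is the pose to reach, as a shift and turn from the pose commanded when the call began, along the tool's axes at that moment; what a row does not reach only later rows make up. A row lasts 1/12 s, in which the tool goes at most 41.7 mm and 7.16 degrees, less where a joint would pass 70% of its speed; a pose out of reach is approached as far as the arm can. A call with a gripper value outside its range is refused whole. The fingers move at their own pace and stop on an object; "grip_force" is the grip in N (left out, the last holds). Time passes only in rows, so rows that repeat a pose let the fingers close. It gives the time, the measured TCP pose, the force, the opening and the grip force at its end, in the units of the state.
- env.state(): the state, without advancing time (a new reading comes with each control period).
- eyes.grab_frame(name): name is "side" or "top"; returns a dict with "image" (420x560x3 uint8, blue, green, red), "fovy" (degrees; the focal length in pixels is half the picture's height over the tangent of half this angle, whatever the lens; pixels are square), "cx", "cy" (the principal point, pixels), "D" ([k1, k2, p1, p2, k3] as OpenCV has them; the pictures are not rectified), "eye" and "attitude" of the camera in the world. Camera axes: x right, y up, looking along -z (the intrinsics and any distortion apply to the point x, -y, -z); pixel columns grow to the right and rows downward; lengths in mm; the calibration is good to about 2 mm. A picture is of the moment at which its call begins. There is no depth.
- env.job_done(): hands the job in; it is judged then, once.
The state is a dict: "time_s": time; "qpos": joint angles; "qvel": joint speeds; "effort": joint torques, N m; "ee_pos": TCP position; "ee_rot": TCP orientation; "force": force on the tool from outside, world axes, zero at the start; "torque": the same for the moment, N m; "gripper_width": finger opening in mm; "gripper_force": force on a finger pad.
Only numpy, scipy, OpenCV 4.12 (cv2) and the standard library are available. Lean on these libraries where they do the work, as an engineer would, in place of code of your own. Each camera call takes 0.05 s, during which the arm holds its last target. There are 200 camera calls.

## Working session

There is one attempt and no reset: what is moved stays moved. The work goes in short steps, Python scripts to look and compute and a tool call to move; the robot and the scene stay as the last step left them, time stands still between calls to the robot, and variables do not carry over. Pictures are saved under pics/ and viewed, at most 10 in all, crops included, and the job is handed in when it is done.

Besides the shell and the picture viewer there is one more tool, called after "Request:" as name(argument=value, ...) on one line, values as JSON. send_rows: Moves the arm, as the interface text tells. Its arguments: {"type":"object","properties":{"targets":{"type":"string"},"grip_force":{"type":"number"}},"required":["targets"]}

```bash
mkdir -p pics; ls; python3 - <<'E'
from workcell import env, eyes
import cv2,numpy as np
print(env.state())
for n in("side","top"):
    f=eyes.grab_frame(n); cv2.imwrite(f"pics/{n}1.png",f["image"]); print(n,{k:v for k,v in f.items() if k!="image"})
E
```

```text
pics
{'time_s': 0.0, 'qpos': array([ 7.40847318e+01,  1.83496051e+01,  8.97086579e+01, -8.39654568e-04,
        7.20453115e+01, -1.14501492e+00]), 'qvel': array([ 0.02285613,  0.02950944, -0.00553576,  0.02316005,  0.08786414,
       -0.14115511]), 'effort': array([ 3.86851734e-04, -4.12472177e+01, -2.31971633e+01,  7.27608288e-02,
        4.57893033e-02, -1.48570421e-04]), 'ee_pos': array([146.44045379, 555.48450777, 213.1254581 ]), 'ee_rot': array([-1.79896430e+02, -1.27158839e-03,  1.65230005e+02]), 'force': array([-0.30965546, -0.28292839, -0.4215273 ]), 'torque': array([0.01385093, 0.04445044, 0.03786869]), 'gripper_force': 0.0, 'gripper_width': 91.69358320062328}
side {'fovy': 42.426166981542735, 'cx': 283.81335576958185, 'cy': 203.47326147964856, 'D': array([0.01859804, 0.        , 0.        , 0.        , 0.        ]), 'eye': array([999.75176187, 315.62363617, 716.61380795]), 'attitude': array([ 52.07413316,   0.26823386, 134.76027554])}
top {'fovy': 51.81809001017872, 'cx': 278.0000684784504, 'cy': 213.08940130308548, 'D': array([-0.12540107,  0.        ,  0.        ,  0.        ,  0.        ]), 'eye': array([ 417.66111244, -133.2854033 ,  999.70867929]), 'attitude': array([ 8.71446550e+00,  6.57409363e-02, -9.05647081e+01])}
```

View pics/side1.png

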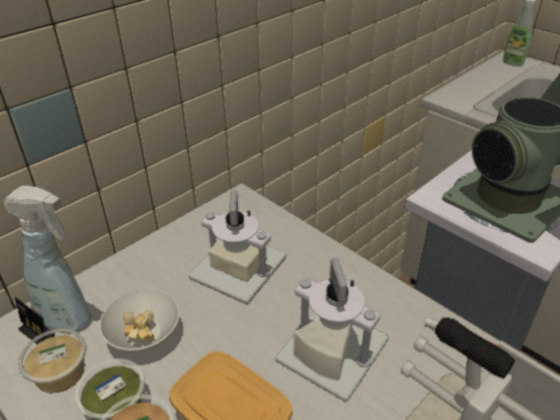

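View pics/top1.png

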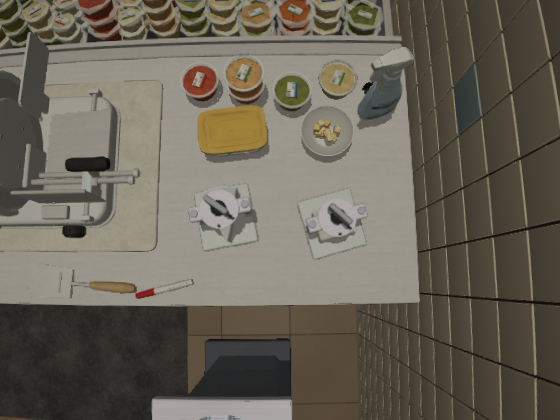

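The side view shows presses at about (235,240) and (335,320). The same two are in the top view at (338,217) and (220,208). I'll enlarge them to tell block from wedge and to see the pointers.

```bash
python3 - <<'E'
import cv2,numpy as np
s=cv2.imread("pics/side1.png");t=cv2.imread("pics/top1.png")
c=lambda im,x,y,w=100,h=75:cv2.resize(im[y-h//2:y-h//2+h,x-w//2:x-w//2+w],(400,300),interpolation=cv2.INTER_CUBIC)
m=np.vstack([np.hstack([c(s,238,240,133,100),c(s,335,320,133,100)]),np.hstack([c(t,338,220),c(t,222,210)])])
cv2.imwrite("pics/m1.png",cv2.convertScaleAbs(m,alpha=1.3))
E
```

```text
(no output)
```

View pics/m1.png

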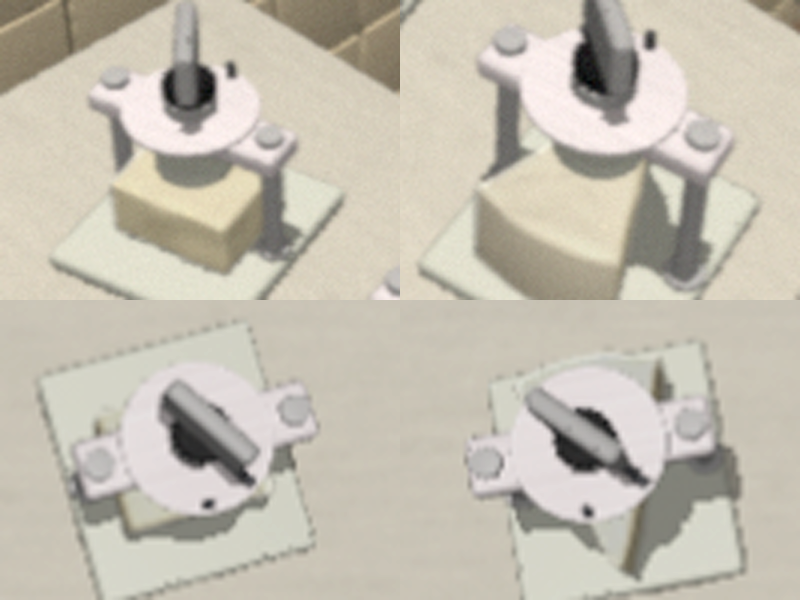

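The left column is the block press and the right column is the wedge press. The block's bar points to the lower right in the top view, at about full pixels (331,207) to (351,222). Its pointer tip is near (351,228), and its pin is near (340,234).

```bash
cat > h.py <<'E'
import cv2,numpy as np
from scipy.spatial.transform import Rotation as R
def cam(f):
    F=210/np.tan(np.radians(f["fovy"]/2)); K=np.array([[F,0,f["cx"]],[0,F,f["cy"]],[0,0,1.]])
    return K,f["D"],f["eye"],R.from_euler("xyz",f["attitude"],degrees=True).as_matrix()
def ray(f,px):
    K,D,e,A=cam(f); n=cv2.undistortPoints(np.array(px,float).reshape(-1,1,2),K,D)[:,0]
    return e,(A@np.c_[n[:,0],-n[:,1],-np.ones(len(n))].T).T
def onz(f,px,z):
    e,d=ray(f,px); return e+d*((z-e[2])/d[:,2])[:,None]
def proj(f,P):
    K,D,e,A=cam(f); c=(np.atleast_2d(P)-e)@A; c=c*[1,-1,-1]
    return cv2.projectPoints(c,np.zeros(3),np.zeros(3),K,D)[0][:,0]
E
python3 - <<'E'
from h import *
from workcell import eyes
f=eyes.grab_frame("top");g=eyes.grab_frame("side");im=f["image"]
G=cv2.cvtColor(im,6)
print(G[202:238:2,322:358:2])
# full-pix estimates, top
print("bar ends z161",onz(f,[[331,206.2],[350.5,221.2]],161))
print("dial c z103",onz(f,[[337.2,217.9]],103),"ptr tip",onz(f,[[351,228]],105),"pin base",onz(f,[[340,234]],108))
print("bolts",onz(f,[[288+98/4,183+164/4],[288+294/4,183+110/4]],108))
print("wedge dial",onz(f,[[172+587/4,173+142/4]],120), "side dial",onz(g,[[172+190/3,190+108/3]],103))
# top face mask
for lo,hi in((120,175),(130,170)):
  m=np.zeros_like(G);m[200:236,320:358]=cv2.inRange(G,lo,hi)[200:236,320:358]
  n,l,s,c=cv2.connectedComponentsWithStats(m)
  k=1+np.argmax(s[1:,4]);ys,xs=np.where(l==k);r=cv2.minAreaRect(np.c_[xs,ys].astype(np.float32));print(lo,s[k],r)
  print(onz(f,cv2.boxPoints(r),161))
E
```

```text
[[162 157 168 169 169 157 169 171 171 170 171 171 170 164 160 161 139 150]
 [162 170 171 172 133 131 126 165 170 170 169 169 170 172 168 160 136 149]
 [168 172 170 134 117 142 137 125 159 171 172 172 170 171 170 162 159 167]
 [170 170 169 103  59 116 141 138 125 141 168 171 170 169 169 169 168 169]
 [170 170 172  96  61  57 110 139 139 130  72 158 170 170 170 169 170 168]
 [174 172 172 105  98  56  57 103 138 140 128  99 162 169 169 170 171 172]
 [172 172 172 155  77  24  53  56  95 135 140 129 133 169 171 170 168 168]
 [172 172 171 172 107  29  35  49  57  87 132 141 132 121 165 170 170 165]
 [172 171 171 170 122  30  34  34  45  57  80 127 141 133 126 165 168 159]
 [171 171 171 172 134  52  30  34  34  44  57  72 123 141 135 116 167 123]
 [172 172 171 171 171 101  50  29  29  29  43  56  65 118 126 149 170 115]
 [172 172 171 171 170 169 132  81  75 138 103  61  57  57 137 168 169 100]
 [172 171 169 169 168 167 168 170 170 169 151 104  64  37 129 168 159 132]
 [159 169 170 170 170 171 169 169 168 168 168 151 104  70  60 156 158 145]
 [134 169 171 171 170 170 169 169 169 169 170 169 
[... 525 characters left out ...]
lts [[ 530.66359706 -205.15215314  108.        ]
 [ 558.08429422 -308.85065248  108.        ]]
wedge dial [[ 561.2458945  -217.80990958  120.        ]] side dial [[ 547.671655   -256.38600366  103.        ]]
120 [ 320  200   38   36 1084] ((338.5, 217.5), (35.0, 37.0), 90.0)
[[ 571.53221206 -216.7624693   161.        ]
 [ 570.87228966 -290.26960641  161.        ]
 [ 501.31498972 -287.68220122  161.        ]
 [ 502.17015465 -215.07344144  161.        ]]
130 [320 200  38  36 808] ((338.5, 217.5), (35.0, 37.0), 90.0)
[[ 571.53221206 -216.7624693   161.        ]
 [ 570.87228966 -290.26960641  161.        ]
 [ 501.31498972 -287.68220122  161.        ]
 [ 502.17015465 -215.07344144  161.        ]]
```

The bar is centred near (544,-257), with its +x direction at a yaw of about -128°. The pin is about 45° clockwise of the pointer. First I'll raise the arm and start across.

Request:
send_rows(targets="0 0 -0.04 0 0 0 100; 0 0 -0.08 0 0 0 100; 0 0 -0.12 0 0 0 100; 0 0 -0.16 0 0 0 100; 0 0 -0.19 0 0 0 100; -0.025 -0.03 -0.19 0 0 7 100; -0.05 -0.06 -0.19 0 0 14 100; -0.075 -0.09 -0.19 0 0 21 100; -0.1 -0.12 -0.19 0 0 28 100; -0.125 -0.15 -0.19 0 0 35 100; -0.15 -0.18 -0.19 0 0 42 100; -0.175 -0.21 -0.19 0 0 49 100")

```text
time_s: 1.2
ee_pos: [262.4, 306.4, 403.8]
ee_rot: [180.0, 0.0, 115.9]
force: [1.1, 0.3, 0.1]
gripper_width: 90.7
gripper_force: 0.0
```

```bash
python3 - <<'E'
from h import *
from workcell import env,eyes
f=eyes.grab_frame("top");g=eyes.grab_frame("side");im=f["image"]
cv2.imwrite("pics/top2.png",im);cv2.imwrite("pics/side2.png",g["image"])
t=cv2.imread("pics/top1.png");G=cv2.cvtColor(t,6)
m=np.zeros_like(G);m[204:224,326:354]=cv2.inRange(G,106,146)[204:224,326:354]
m=cv2.morphologyEx(m,cv2.MORPH_OPEN,np.ones((3,3)))
n,l,s,c=cv2.connectedComponentsWithStats(m)
k=1+np.argmax(s[1:,4]);ys,xs=np.where(l==k);r=cv2.minAreaRect(np.c_[xs,ys].astype(np.float32))
P=onz(f,cv2.boxPoints(r),161)[:,:2];print(s[k],r,P.mean(0));
for i in range(2):d=P[i+1]-P[i];print(np.linalg.norm(d),np.degrees(np.arctan2(d[1],d[0])))
print("PCA dir",end=" ");W=onz(f,np.c_[xs,ys],161)[:,:2];print(W.mean(0));u=np.linalg.svd(W-W.mean(0))[2][0];print(np.degrees(np.arctan2(u[1],u[0])))
print("wedge dial",onz(f,[[218.75,208.5]],120))
# verification: predicted side pixels of bar
c=np.array([544,-257.]);d=np.array([np.cos(np.radians(-128.5)),np.sin(np.radians(-128.5))])
print(proj(g,[[*(c+28*d),161],[*(c-28*d),161],[*c,103]]))
print(env.state()["ee_pos"],env.state()["ee_rot"])
E
```

```text
[330 204  23  19 141] ((340.96905517578125, 212.53538513183594), (27.751266479492188, 5.550252914428711), 41.18592834472656) [ 546.12906537 -257.49457236]
11.171162163387798 -42.03049184520364
54.51707696140933 -132.53114709642207
PCA dir [ 545.58036809 -257.51600736]
-131.80849711252893
wedge dial [[563.33309395 -11.21733338 120.        ]]
[[233.93519488 188.90338388]
 [235.46724614 208.88336824]
 [236.67922339 224.87522646]]
[263.66509407 304.11306485 404.66542823] [1.79909760e+02 9.44631264e-02 1.15746272e+02]
```

Request:
send_rows(targets="-0.04 0 0 0 0 6 100; -0.08 0 0 0 0 12 100; -0.12 0 0 0 0 18 100; -0.16 0 0 0 0 24 100; -0.2 0 0 0 0 30 100; -0.24 0 0 0 0 36 100; -0.28 0.001 0 0 0 42 100; -0.32 0.001 0 0 0 48 100; -0.36 0.002 0 0 0 54 100; -0.4 0.002 0 0 0 60 100; -0.44 0.003 0 0 0 66.7 100; -0.48 0.003 0 0 0 66.7 100")

```text
time_s: 2.3
ee_pos: [478.1, -122.3, 403.7]
ee_rot: [-180.0, -0.0, 49.4]
force: [0.7, 1.0, 0.0]
gripper_width: 91.4
gripper_force: 0.0
```

Request:
send_rows(targets="-0.015 0.035 0 0 0 0 100; -0.03 0.07 0 0 0 0 100; -0.045 0.105 0 0 0 0 100; -0.0595 0.14 0 0 0 0 100; -0.0595 0.14 0.04 0 0 0 100; -0.0595 0.14 0.08 0 0 0 100; -0.0595 0.14 0.12 0 0 0 100; -0.0595 0.14 0.16 0 0 0 100; -0.0595 0.14 0.19 0 0 0 100; -0.0595 0.14 0.21 0 0 0 100; -0.0595 0.14 0.21 0 0 0 100; -0.0595 0.14 0.21 0 0 0 100")

```text
time_s: 3.3
ee_pos: [545.2, -256.4, 193.1]
ee_rot: [-179.9, 0.0, 49.6]
force: [0.5, 0.1, 1.4]
gripper_width: 91.1
gripper_force: 0.0
```

```bash
python3 - <<'E'
from h import *
from workcell import env,eyes
g=eyes.grab_frame("side");f=eyes.grab_frame("top")
c=lambda im,x,y,w=133,h=100:cv2.resize(im[y-h//2:y-h//2+h,x-w//2:x-w//2+w],(400,300),interpolation=cv2.INTER_CUBIC)
cv2.imwrite("pics/m2.png",np.hstack([c(g["image"],238,210),c(f["image"],338,217)]))
s=env.state();print(s["ee_pos"],s["ee_rot"],s["force"],s["torque"],s["qpos"])
E
```

```text
[ 546.43093122 -257.22379326  195.71128779] [ 1.79817364e+02 -6.32187809e-02  4.95704793e+01] [ 0.48496125 -0.30909961  0.3927315 ] [-0.09965331  0.1195575   0.03518478] [-2.63083466e+01  2.14747765e+01  8.75335614e+01  1.77364817e-02
  7.07991221e+01  1.41154699e+01]
```

View pics/m2.png

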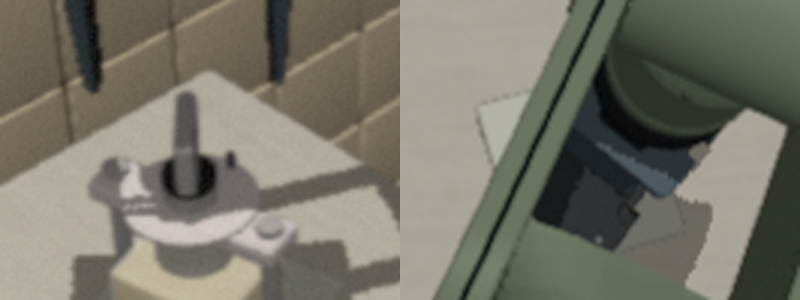

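The side crop shows the open fingers at columns 88 and 278, either side of the bar at column 185, so they are centred and in line. The top view is blocked by the arm. I'll go down and close.

Request:
send_rows(targets="0 0 0.03 0 0 0 100; 0 0 0.05 0 0 0 100; 0 0 0.06 0 0 0 100; 0 0 0.06 0 0 0 60; 0 0 0.06 0 0 0 40; 0 0 0.06 0 0 0 20; 0 0 0.06 0 0 0 5; 0 0 0.06 0 0 0 5; 0 0 0.06 0 0 0 5; 0 0 0.06 0 0 0 5; 0 0 0.06 0 0 0 5; 0 0 0.06 0 0 0 5", grip_force=25)

```text
time_s: 4.4
ee_pos: [545.0, -257.0, 134.0]
ee_rot: [-180.0, -0.0, 49.5]
force: [0.7, 0.3, -0.2]
gripper_width: 33.9
gripper_force: 0.0
```

```bash
python3 - <<'E'
from h import *
from workcell import env,eyes
s=env.state();print(s["ee_pos"],s["ee_rot"],s["force"],s["torque"],s["gripper_width"],s["gripper_force"])
E
```

```text
[ 545.00228503 -257.02870397  133.98125101] [-1.79999390e+02 -5.36733188e-03  4.95312248e+01] [ 0.74934866  0.30661547 -0.24262284] [-0.10465957  0.01323421  0.02169583] 33.93933693262549 0.0
```

Request:
send_rows(targets="0 0 0 0 0 0 5; 0 0 0 0 0 0 5; 0 0 0 0 0 0 5; 0 0 0 0 0 0 5; 0 0 0 0 0 0 5; 0 0 0 0 0 0 5; 0 0 0 0 0 0 5; 0 0 0 0 0 0 5")

```text
time_s: 5.07
ee_pos: [546.8, -258.3, 134.1]
ee_rot: [179.7, -0.0, 49.5]
force: [3.7, -2.2, -2.4]
gripper_width: 12.1
gripper_force: 25.0
```

```bash
cat > st.py <<'E'
from workcell import env
s=env.state()
for k in("time_s","ee_pos","ee_rot","force","torque","effort","gripper_width","gripper_force"):print(k,s[k])
E
python3 st.py
```

```text
time_s 5.0667
ee_pos [ 546.80217976 -258.31309456  134.05894613]
ee_rot [ 1.79731582e+02 -3.84479228e-02  4.95336710e+01]
force [ 3.68651845 -2.1626481  -2.42322228]
torque [-0.57221085 -0.58258528  0.00337721]
effort [ 6.25926778e-01 -4.67610025e+01 -1.98759484e+01  3.20794908e-01
  1.56375557e+00  9.67573375e-03]
gripper_width 12.090372551514225
gripper_force 24.999238550662994
```

The bar is gripped, and the grasp shows the axis is about 2 mm further along tool y. I'll correct that and start turning clockwise.

Request:
send_rows(targets="0 0.002 0 0 0 0 5; 0 0.002 0 0 0 4 5; 0 0.002 0 0 0 8 5; 0 0.002 0 0 0 12 5; 0 0.002 0 0 0 16 5; 0 0.002 0 0 0 20 5; 0 0.002 0 0 0 24 5; 0 0.002 0 0 0 28 5; 0 0.002 0 0 0 30 5; 0 0.002 0 0 0 30 5; 0 0.002 0 0 0 30 5")

```text
time_s: 5.98
ee_pos: [546.8, -258.2, 134.0]
ee_rot: [-180.0, -0.0, 19.6]
force: [2.0, 0.2, 0.1]
gripper_width: 11.8
gripper_force: 25.0
```

```bash
python3 st.py; python3 - <<'E'
from h import *
from workcell import eyes
g=eyes.grab_frame("side");f=eyes.grab_frame("top")
c=lambda im,x,y,w=100,h=75:cv2.resize(im[y-h//2:y-h//2+h,x-w//2:x-w//2+w],(400,300),interpolation=cv2.INTER_CUBIC)
cv2.imwrite("pics/m3.png",cv2.convertScaleAbs(np.hstack([c(g["image"],238,225),c(f["image"],338,217)]),alpha=1.3))
E
```

```text
time_s 5.9833
ee_pos [ 546.7749606  -258.1958522   134.04556362]
ee_rot [-1.79988293e+02 -3.59279794e-02  1.95759130e+01]
force [1.99295523 0.19256882 0.08407622]
torque [-0.02541254 -0.09318167 -0.01888184]
effort [-4.74440642e-01 -4.49318898e+01 -2.09289712e+01 -2.22802511e-01
  3.14311311e-01  7.15262417e-03]
gripper_width 11.757510311432384
gripper_force 24.999317228794098
```

View pics/m3.png

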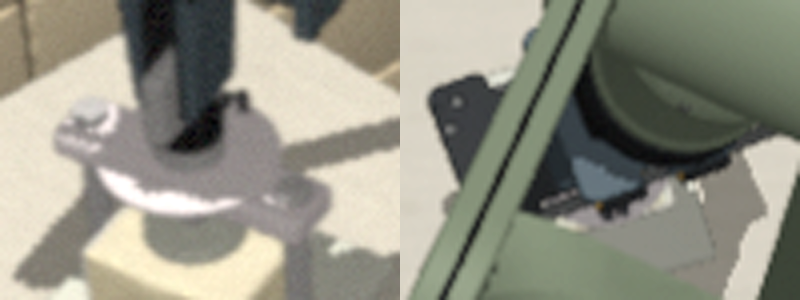

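The fingers still hold the bar, and the pin stands just right of them at crop (237,100), with the pointer closing in on it. The torque is still low, so I'll go on in smaller steps.

Request:
send_rows(targets="0 0 0 0 0 2 5; 0 0 0 0 0 4 5; 0 0 0 0 0 5 5; 0 0 0 0 0 5 5")

```text
time_s: 6.42
ee_pos: [546.8, -258.2, 134.1]
ee_rot: [-180.0, -0.0, 14.5]
force: [1.9, -0.1, 1.1]
gripper_width: 11.8
gripper_force: 25.0
```

```bash
python3 st.py|grep -E "ee|tor|forc"
```

```text
ee_pos [ 546.76496602 -258.18266779  134.07958274]
ee_rot [-1.79993736e+02 -3.67304678e-02  1.45447401e+01]
force [ 1.8752746  -0.13230236  1.13866502]
torque [ 0.15424594 -0.18803572 -0.02078111]
gripper_force 24.999907314777374
```

Request:
send_rows(targets="0 0 0 0 0 2 5; 0 0 0 0 0 3 5; 0 0 0 0 0 3 5; 0 0 0 0 0 3 5")

```text
time_s: 6.75
ee_pos: [546.7, -258.1, 134.0]
ee_rot: [-180.0, -0.0, 11.6]
force: [1.3, 1.5, 1.3]
gripper_width: 11.9
gripper_force: 25.0
```

```bash
python3 st.py|grep -E "ee|tor|forc|eff" -A1
```

```text
ee_pos [ 546.73411016 -258.1366329   134.01806449]
ee_rot [-1.79980247e+02 -3.45746529e-02  1.15598362e+01]
force [1.27630648 1.49293567 1.26423598]
torque [ 0.22787118 -0.29233582 -0.00817574]
effort [-1.26726106e+00 -4.44353092e+01 -2.05982369e+01 -6.43423945e-01
  3.31908921e-01 -1.63713674e-02]
--
gripper_force 25.000017285346985
```

Request:
send_rows(targets="0 0 0 0 0 2 5; 0 0 0 0 0 3 5; 0 0 0 0 0 3 5; 0 0 0 0 0 3 5")

```text
time_s: 7.08
ee_pos: [546.7, -258.1, 134.0]
ee_rot: [-180.0, -0.0, 8.6]
force: [2.7, 3.7, 2.3]
gripper_width: 12.0
gripper_force: 25.0
```

```bash
python3 st.py|grep -E "ee|tor|forc|eff" -A1
```

```text
ee_pos [ 546.73379469 -258.11537395  134.03546832]
ee_rot [-1.79978724e+02 -3.41135396e-02  8.55493189e+00]
force [2.73634796 3.67447004 2.30726281]
torque [ 0.3868486  -0.34269849 -0.0665368 ]
effort [-1.69056460e+00 -4.41782355e+01 -2.04566824e+01 -8.62482134e-01
  3.24302064e-01 -1.61723758e-02]
--
gripper_force 25.000406205654144
```

Request:
send_rows(targets="0 0 0 0 0 2 5; 0 0 0 0 0 3 5; 0 0 0 0 0 3 5; 0 0 0 0 0 3 5")

```text
time_s: 7.42
ee_pos: [546.7, -258.1, 134.0]
ee_rot: [-180.0, -0.0, 5.6]
force: [2.9, 2.0, 1.7]
gripper_width: 11.9
gripper_force: 25.0
```

```bash
python3 st.py|grep -E "ee|tor|forc|eff" -A1
```

```text
ee_pos [ 546.7193341  -258.14102867  134.01964819]
ee_rot [-1.79976345e+02 -3.06943528e-02  5.55218260e+00]
force [2.91393626 2.03526199 1.69684884]
torque [ 0.51079649 -0.41502514 -0.04128152]
effort [-2.12286428e+00 -4.39189553e+01 -2.03255922e+01 -1.08632974e+00
  3.09364563e-01 -1.57145038e-02]
--
gripper_force 25.00041425228119
```

Request:
send_rows(targets="0 0 0 0 0 2 5; 0 0 0 0 0 3 5; 0 0 0 0 0 3 5; 0 0 0 0 0 3 5")

```text
time_s: 7.75
ee_pos: [546.7, -258.1, 134.0]
ee_rot: [-180.0, -0.0, 2.6]
force: [2.6, 3.0, 2.3]
gripper_width: 11.7
gripper_force: 25.0
```

```bash
python3 st.py|grep -E "ee|tor|eff" -A1; python3 - <<'E'
from h import *
from workcell import eyes
g=eyes.grab_frame("side");f=eyes.grab_frame("top")
c=lambda im,x,y,w=100,h=75:cv2.resize(im[y-h//2:y-h//2+h,x-w//2:x-w//2+w],(600,450),interpolation=cv2.INTER_CUBIC)
cv2.imwrite("pics/m4.png",cv2.convertScaleAbs(c(g["image"],238,225,80,60),alpha=1.5))
E
```

```text
ee_pos [ 546.72822076 -258.10935402  134.0281318 ]
ee_rot [-1.79972297e+02 -3.05215153e-02  2.55137086e+00]
force [2.6356841  3.04629171 2.28656527]
torque [ 0.67807797 -0.4303267  -0.02578261]
effort [-2.56653987e+00 -4.36590493e+01 -2.02038896e+01 -1.31652497e+00
  2.88117891e-01 -1.52433082e-02]
```

View pics/m4.png

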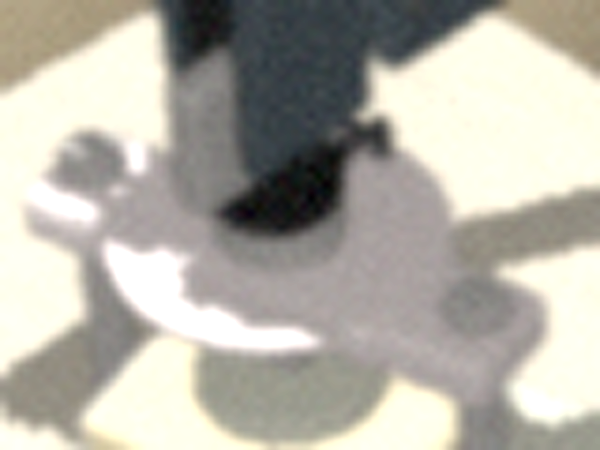

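The pointer tip shows at crop (355,135), almost touching the pin at (378,135). There is no clear torque rise yet, so I'll keep going in small steps.

Request:
send_rows(targets="0 0 0 0 0 2 5; 0 0 0 0 0 3 5; 0 0 0 0 0 3 5; 0 0 0 0 0 3 5")

```text
time_s: 8.18
ee_pos: [546.7, -258.1, 134.0]
ee_rot: [-180.0, -0.0, -0.5]
force: [3.0, 4.1, 2.3]
gripper_width: 11.6
gripper_force: 25.0
```

```bash
python3 st.py|grep -E "ee|tor|eff" -A1; python3 - <<'E'
from h import *
from workcell import eyes
g=eyes.grab_frame("side")["image"]
cv2.imwrite("pics/side5.png",g)
G=cv2.cvtColor(g,6);print(G[208:219,236:256])
E
```

```text
ee_pos [ 546.70854419 -258.1050446   134.03014511]
ee_rot [-1.79971311e+02 -2.69446703e-02 -4.63312927e-01]
force [3.04323545 4.13066906 2.29166456]
torque [ 0.85065685 -0.50007871 -0.08599056]
effort [-2.98114747e+00 -4.34201431e+01 -2.00964278e+01 -1.53049741e+00
  2.65672691e-01 -1.82915461e-02]
[[ 45  42  41  38  45  43  44  43  39  44  63 106 147 166 169 171 172 171
  172 173]
 [ 40  41  40  42  37  41  44  41  45  48  75 114 142 162 168 172 173 170
  173 172]
 [ 38  41  41  44  45  40  42  42  38  55  80  96 108 128 157 170 170 172
  171 171]
 [ 43  44  43  44  42  40  43  36  37  46  63  61  65  90 137 165 171 175
  170 169]
 [ 42  42  41  40  43  43  42  40  35  38  41  42  42  68 122 159 172 174
  169 171]
 [ 39  42  42  36  36  40  47  41  37  41  39  39  39  66 116 154 173 175
  173 172]
 [ 45  41  36  33  25  21  32  28  35  49  61  54  43  57 107 147 163 166
  174 173]
 [ 37  41  30  24  18  10  19  28  49  70  85  73  58  67  92 118 135 156
  168 176]
 [ 28  25  23  12  17  20   9  36  67  92  98  95  87  90  97 110 118 138
  154 168]
 [ 17  18   8  12  10   7  21  41  82 100 108 107 102 104 107 108 109 115
  132 154]
 [ 14  19  11   7  18   0  17  48  86 104 108 105 106 105 107 107 109 108
  115 128]]
```

Request:
send_rows(targets="0 0 0 0 0 2 5; 0 0 0 0 0 3 5; 0 0 0 0 0 3 5; 0 0 0 0 0 3 5")

```text
time_s: 8.57
ee_pos: [546.7, -258.1, 134.0]
ee_rot: [-180.0, -0.0, -3.5]
force: [3.0, 3.7, 2.9]
gripper_width: 12.0
gripper_force: 25.0
```

```bash
python3 st.py|grep -E "ee|tor|eff" -A1; python3 - <<'E'
from h import *
from workcell import eyes
g=eyes.grab_frame("side")["image"]
cv2.imwrite("pics/side6.png",g)
G=cv2.cvtColor(g,6);print(G[209:216,236:256])
E
```

```text
ee_pos [ 546.69190292 -258.05645856  134.01942607]
ee_rot [-1.79964905e+02 -2.21144046e-02 -3.46656261e+00]
force [3.00730811 3.6872246  2.92195026]
torque [ 0.80021432 -0.47018556 -0.03020986]
effort [-3.02137323e+00 -4.34122717e+01 -2.01064754e+01 -1.55034319e+00
  2.56132772e-01 -1.88787578e-02]
[[ 45  45  46  42  43  42  36  44  46  40  48  82 131 157 172 172 170 173
  172 169]
 [ 44  42  44  42  40  40  42  38  39  47  48  61  92 126 159 168 173 172
  172 171]
 [ 42  39  42  43  38  41  38  38  36  38  48  49  55  93 136 165 171 172
  170 169]
 [ 39  42  44  40  41  44  37  37  39  36  39  41  42  72 126 158 173 174
  171 168]
 [ 43  43  38  43  42  42  41  38  37  37  43  39  39  62 116 153 171 172
  172 173]
 [ 43  44  39  38  37  31  27  24  40  49  61  52  42  59 106 146 162 168
  173 171]
 [ 42  38  33  30  14  10  15  28  43  68  89  75  59  65  90 119 139 156
  167 172]]
```

The pointer pixels (rows 214–215) hardly changed in this step, so slip has probably begun at about 50°. A reading at rest can hide friction torque, so I'll read at the end of a moving row.

Request:
send_rows(targets="0 0 0 0 0 1.5 5; 0 0 0 0 0 3 5")

```text
time_s: 8.78
ee_pos: [546.7, -258.1, 134.0]
ee_rot: [-180.0, -0.0, -6.5]
force: [2.3, 4.7, 3.7]
gripper_width: 11.8
gripper_force: 25.0
```

```bash
python3 st.py|grep -E "ee|tor|eff" -A1; python3 - <<'E'
from h import *
from workcell import eyes,env
f=eyes.grab_frame("side");g=f["image"];cv2.imwrite("pics/side7.png",g)
G=cv2.cvtColor(g,6);print(G[209:216,240:252])
print(env.state()["torque"],env.state()["ee_rot"])
t=eyes.grab_frame("top")
# pointer-tip prediction (z 105) for turn angles, and pin from first top view
a=np.radians(-130.5-np.arange(0,60,10));A=[546.8,-258.4]
print(proj(f,np.c_[A[0]+38*np.cos(a),A[1]+38*np.sin(a),0*a+105]).round(1).tolist())
d=onz(t,[[340,234]],108)[0,:2]-A;print("pin az",np.degrees(np.arctan2(d[1],d[0])),np.hypot(*d))
E
```

```text
ee_pos [ 546.70338359 -258.05542487  134.02290635]
ee_rot [-1.79966247e+02 -2.03710738e-02 -6.50588508e+00]
force [2.3026265  4.73570507 3.74991987]
torque [ 0.83409753 -0.44601523  0.18727663]
effort [ -3.32034722 -43.40356708 -20.11621177  -1.52450681   0.2462616
  -0.1183525 ]
[[ 42  42  42  41  43  44  52  75 118 152 167 172]
 [ 43  43  40  48  38  43  48  67  93 126 157 169]
 [ 45  42  43  46  41  36  44  46  51  92 139 164]
 [ 44  42  40  44  39  41  36  41  39  73 124 158]
 [ 40  39  40  36  36  37  40  40  43  64 117 156]
 [ 32  27  23  26  37  50  63  53  39  64 108 144]
 [ 21  15  19  28  45  70  84  74  60  62  88 119]]
[ 0.84137999 -0.45600392 -0.07944102] [-1.79965184e+02 -1.55407233e-02 -6.56780241e+00]
[[234.6, 210.9], [238.3, 210.9], [241.9, 211.3], [245.2, 212.1], [248.3, 213.2], [251.0, 214.7]]
pin az -174.62424099512305 37.84983825514714
```

The moving reading gives 0.19 N·m, so the clutch is slipping. By now it has slipped about 6–14°. I'll turn a few degrees more, then let go and rise.

Request:
send_rows(targets="0 0 0 0 0 1.5 5; 0 0 0 0 0 3 5; 0 0 0 0 0 4 5; 0 0 0 0 0 4 5; 0 0 0 0 0 4 30; 0 0 0 0 0 4 60; 0 0 0 0 0 4 100; 0 0 0 0 0 4 100; 0 0 0 0 0 4 100; 0 0 0 0 0 4 100; 0 0 0 0 0 4 100; 0 0 0 0 0 4 100")

```text
time_s: 9.88
ee_pos: [546.4, -258.4, 133.9]
ee_rot: [180.0, 0.0, -10.5]
force: [0.7, 0.7, 0.1]
gripper_width: 62.6
gripper_force: 0.0
```

Request:
send_rows(targets="0 0 0 0 0 0 100; 0 0 0 0 0 0 100; 0 0 0 0 0 0 100; 0 0 0 0 0 0 100; 0 0 -0.03 0 0 0 100; 0 0 -0.06 0 0 0 100; 0 0 -0.1 0 0 0 100; 0 0 -0.14 0 0 0 100; 0 0 -0.18 0 0 0 100; 0 0 -0.22 0 0 0 100; 0 0 -0.26 0 0 0 100; 0 0 -0.26 0 0 0 100")

```text
time_s: 10.88
ee_pos: [548.4, -259.3, 403.3]
ee_rot: [179.7, -0.9, -10.5]
force: [-0.8, 0.1, 0.9]
gripper_width: 91.3
gripper_force: 0.0
```

Request:
send_rows(targets="-0.02 -0.03 0 0 0 0 100; -0.04 -0.06 0 0 0 0 100; -0.06 -0.09 0 0 0 0 100; -0.08 -0.12 0 0 0 0 100; -0.1 -0.15 0 0 0 0 100; -0.12 -0.18 0 0 0 0 100; -0.14 -0.21 0 0 0 0 100; -0.16 -0.24 0 0 0 0 100; -0.18 -0.27 0 0 0 0 100; -0.2 -0.3 0 0 0 0 100; -0.2 -0.3 0 0 0 0 100; -0.2 -0.3 0 0 0 0 100")

```text
time_s: 11.88
ee_pos: [403.7, 74.1, 394.1]
ee_rot: [-180.0, -0.1, -10.2]
force: [0.3, -0.8, 0.0]
gripper_width: 90.9
gripper_force: 0.0
```

```bash
python3 - <<'E'
from h import *
from workcell import eyes
g=eyes.grab_frame("side")["image"];t=eyes.grab_frame("top")["image"];t0=cv2.imread("pics/top1.png")
cv2.imwrite("pics/top8.png",t);cv2.imwrite("pics/side8.png",g)
c=lambda im,x,y,w=67,h=50:cv2.resize(im[y-h//2:y-h//2+h,x-w//2:x-w//2+w],(400,300),interpolation=cv2.INTER_CUBIC)
cv2.imwrite("pics/m5.png",cv2.convertScaleAbs(np.vstack([np.hstack([c(t0,338,218),c(t,338,218)]),np.hstack([c(g,238,218),c(t,222,210,133,100)])]),alpha=1.4))
E
```

```text
(no output)
```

View pics/m5.png

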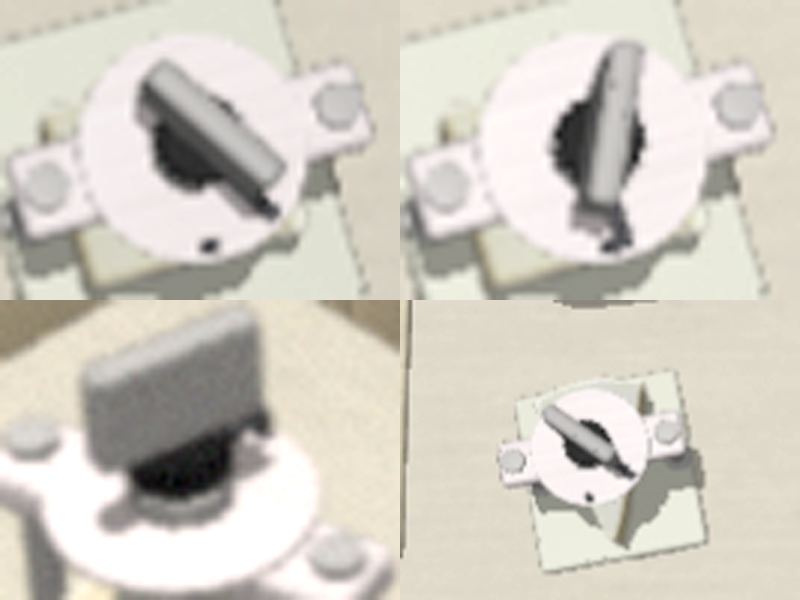

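The block's pointer now rests against the stop pin, at about (615,240) in the upper right panel. The bar has turned past it by an estimated 20–25°, inside the judged limit. The wedge press looks unchanged and the gripper is clear, so I'll hand in.

```bash
python3 -c "
from workcell import env
print(env.job_done())"
```

```text
the job is handed in; nothing more can be done
None
```

I clamped the block, let go and handed the job in: its pointer is against the stop pin, the clutch has slipped an estimated 20–25° (past the 5–20° you asked for, inside the judged 34°), the wedge's thumb bar looks unmoved, and no verdict came back.

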